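# Gauge ceramic sleeves on the inclined pin and crate the reject

## Robot

A 6-joint arm with a two-finger parallel gripper is mounted at the origin on the work surface. World frame = base frame: x ahead of the robot, y to its left, z up, the work surface at z = 0. Lengths are in m, angles in rad, forces in N, time in s.
With the tool pointing down it reaches from about 0.375 to 0.9 m from the base axis. Payload 3.1 kg.
Tool frame: the origin (TCP) lies midway between the tips of the shut fingers; the grasp point (between the pads) lies tcp_to_grasp behind it (tcp_to_grasp is the distance from the TCP to the grasp point, in m); z points along the fingers, y is the line along which they close (so a half turn about z gives the same grasp; the last joint's range is limited). The gripper opens to 85 mm and grips with 20 to 120 N. Pads are 22 mm wide; open, the fingers measure 114 mm over their backs; the gripper's body (76 mm by 85 mm) begins 54 mm behind the grasp point. The pads swing forward as they close: fully open they stand 13 mm farther back than shut.
Start: joints at [1.046, 0.527, 1.433, -0, 1.181, -0.178], TCP at [0.212, 0.588, 0.231] pointing down, gripper open.
Joint ranges: [-3.08, 3.08], [-0.75, 2.2], [0.22, 2.44], [-1.43, 4.57], [0, 2.65], [-2.85, 2.85]. Speed limits (rad/s): [2.79, 2.79, 3.14, 3.14, 3.14, 3.14].

## Interface

Orientations are given as a unit quaternion [w, x, y, z].
In Python, from rig import get_obs, read_camera, camera_info, sign_off, tcp_to_grasp gives the robot as it stands. The module is installed in compiled form; this text tells all that it offers.
- The arm moves only by the tool play_rows, never from a script. Its argument "targets" is a list of rows, each a list of 5 numbers: the shift along the world's x, y, z scaled (see below), then the turn about the world's z scaled (see below), then the opening, from -1 (shut) to 1 (fully open). In form: [[x, y, z, twist, gripper], ...]. A call has 1 to 5 rows; each row shifts and turns the commanded pose from where the row before left it; what a row does not reach is not made up. The controller multiplies each number of a shift by 0.5 m and each number of a turn by pi/4 rad. A row lasts 1/8 s, in which the tool goes at most 62.5 mm and 10.7 degrees, less where a joint would pass 70% of its speed; a pose out of reach is approached as far as the arm can. A call with a number of a shift or a turn outside -1 to 1 is refused whole. A call with a gripper value outside its range is refused whole. The fingers move at their own pace and stop on an object; "newtons" is the grip in N (left out, the last holds). Time passes only in rows, so rows that do not move let the fingers close. It gives the time, the measured TCP pose, the force, the opening and the grip force at its end, in the units of the state.
- get_obs(): the state, without advancing time (a new reading comes with each control period).
- read_camera(name): name is "scene" or "side" or "wrist"; returns the picture (384x512x3 uint8, blue, green, red); there is no depth.
- camera_info(name): a dict with "fx", "fy", "cx", "cy" (pixels), "view" (4x4, takes a point from world to camera coordinates). Camera axes: x right, y down, z forward; pixel columns grow to the right and rows downward; lengths in m; the calibration is good to about 2 mm. A picture is of the moment at which its call begins: read the wrist's pose just before it. camera_info takes no time and is no camera call; for the wrist camera it gives the pose at the moment of the call.
- sign_off(): hands the job in; it is judged then, once.
The state is a dict: "time": time; "qpos": joint angles; "dq": joint speeds; "joint_torque": joint torques, N m; "eef_pos": TCP position; "orientation": TCP orientation; "wrist_force": force on the tool from outside, world axes, zero at the start; "moment": the same for the moment, N m; "gripper_width": finger opening in m; "finger_force": force on a finger pad.
Only numpy, scipy, OpenCV 4.12 (cv2) and the standard library are available. Lean on these libraries where they do the work, as an engineer would, in place of code of your own. Each camera call takes 0.05 s, during which the arm holds its last target. There are 200 camera calls.

## Task

Only one of the two ceramic sleeves has a clear bore: find out which by sliding them, foot first, onto the leaning steel gauge pin. Leave the one that goes fully home on the pin, and stand the other upright on the floor of the red-rimmed reject crate. Do not force a sleeve that stops short, and leave the jar and the brush where they are.

Things in the scene. Friction and masses are not known exactly. Their poses are not given: they have to be found in the camera images.
- sleeve_a: buff ceramic sleeve upright on its flared foot, 110 mm tall; foot 76 mm across, barrel 52 mm across from 36 mm up; bore 32 mm, right through; about 0.35 kg. In one of the two sleeves (either, by chance) a collar of 24 mm bore is trapped out of sight 50 mm up inside: it stops about 28 mm short of the seat. Origin: centre of the foot's underside; z along the bore
- sleeve_b: like sleeve_a: buff ceramic sleeve upright on its flared foot, 110 mm tall; foot 76 mm across, barrel 52 mm across from 36 mm up; bore 32 mm, right through; about 0.35 kg. In one of the two sleeves (either, by chance) a collar of 24 mm bore is trapped out of sight 50 mm up inside: it stops about 28 mm short of the seat. Origin: centre of the foot's underside; z along the bore
- gauge_pin: fixed steel pin 28 mm across, 88 mm long, last 14 mm tapering to a 12 mm tip, square on a green round seat 84 mm across, over a dark base plate 150 by 110 by 12 mm. It leans 18 degrees, tip towards the robot. Origin: centre of the seat's upper face, 56 mm above the table; z along the pin to its tip, y level
- reject_crate: reject crate: open wooden crate with a red-painted rim, fixed, 220 mm (its x) by 170 mm (its y) outside, 62 mm high, walls 10 mm, floor 10 mm thick. Origin: centre of its underside, on the table; z up
- jar: amber glass jar with black lid, 48 mm across, 85 mm high, loose; to be left alone. Origin: centre of its underside
- brush: hand brush with a wooden handle lying flat, about 190 mm long, loose; to be left alone. Origin: under its middle, x along its length

How it is judged:
By the outcome, as a careful person would: the job done as asked, in the order asked, and still so for the second after the job is handed in, with the robot touching nothing.
It also fails if it takes over 58 s, if anything falls off the work surface, if the arm or the gripper's body presses on something with over 40 N, if the wrist force passes 120 N, or if a joint passes its speed limit or range.

## Working session

There is one attempt and no reset: what is moved stays moved. The work goes in short steps, Python scripts to look and compute and a tool call to move; the robot and the scene stay as the last step left them, time stands still between calls to the robot, and variables do not carry over. Pictures are saved under pics/ and viewed, at most 10 in all, crops included, and the job is handed in when it is done.

Besides the shell and the picture viewer there is one more tool, called after "Emit:" as a command line: name --pt "numbers of a row" for each row, then --argument value for the rest. play_rows: Moves the arm, as the interface text tells. Shifts and turns lie within -1 to 1; 1 stands for 0.5 m of shift or pi/4 rad of turn. Its arguments: {"type":"object","properties":{"targets":{"type":"array","items":{"type":"array","items":{"type":"number","minimum":-1,"maximum":1}}},"newtons":{"type":"number"}},"required":["targets"]}

```bash
mkdir -p pics; cat > h.py <<'E'
import numpy as np, cv2
from rig import *
def ray(name,u,v,info=None):
    i=info or camera_info(name); V=np.array(i['view']); R,t=V[:3,:3],V[:3,3]
    d=R.T@np.array([(u-i['cx'])/i['fx'],(v-i['cy'])/i['fy'],1]); return -R.T@t,d
def onz(name,u,v,z,info=None):
    o,d=ray(name,u,v,info); return o+d*(z-o[2])/d[2]
def proj(name,p,info=None):
    i=info or camera_info(name); c=np.array(i['view'])@np.append(p,1)
    return np.array([i['cx']+i['fx']*c[0]/c[2],i['cy']+i['fy']*c[1]/c[2]])
def tri(n1,p1,n2,p2):
    o1,d1=ray(n1,*p1);o2,d2=ray(n2,*p2)
    s=np.linalg.lstsq(np.c_[d1,-d2],o2-o1,rcond=None)[0]
    a,b=o1+s[0]*d1,o2+s[1]*d2; return (a+b)/2,np.linalg.norm(a-b)
E
python3 - <<'E'
from h import *
print(tcp_to_grasp, get_obs())
for n in ('scene','side'):
    cv2.imwrite(f'pics/{n}0.png',read_camera(n)); i=camera_info(n); print(n,ray(n,256,192,i),i['fx'])
E
```

```text
0.0187 {'time': 0.0, 'qpos': array([ 1.04651694e+00,  5.28453562e-01,  1.43390541e+00,  1.02061508e-05,
        1.18137834e+00, -1.78521594e-01]), 'dq': array([-0.00326857, -0.00153218,  0.00186798, -0.00050272, -0.00096311,
       -0.00058532]), 'joint_torque': array([-4.76366095e-04, -4.42349374e+01, -1.78022808e+01, -1.20332697e-04,
        8.33307160e-03, -9.17358030e-07]), 'eef_pos': array([0.21143946, 0.58739319, 0.23034036]), 'orientation': array([-3.73540928e-04,  1.72020856e-01,  9.85092724e-01, -1.00517832e-03]), 'wrist_force': array([0.49502813, 0.27477802, 0.25882262]), 'moment': array([-0.024266  , -0.02974718, -0.02985742]), 'finger_force': 0.0, 'gripper_width': 0.08522656765821618}
scene (array([ 1.17755508, -0.52696601,  0.77367217]), array([-0.56008847,  0.48248145, -0.6734625 ])) 374.1026928533141
side (array([ 0.45208011, -0.68159939,  0.88365825]), array([ 0.15241741,  0.61999505, -0.7696712 ])) 384.22167825316194
```

View pics/scene0.png

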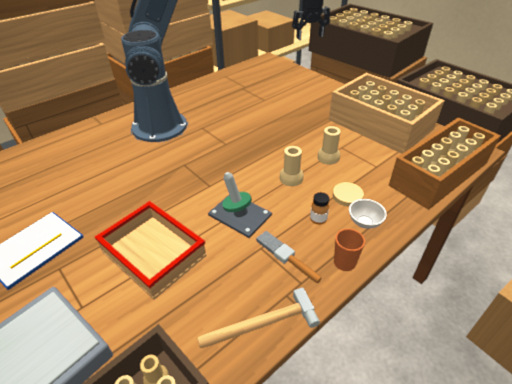

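View pics/side0.png

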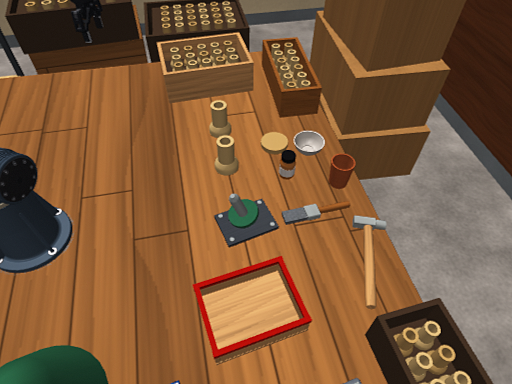

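```bash
python3 - <<'E'
import cv2,numpy as np
a=cv2.imread('pics/scene0.png')[120:240,205:345];b=cv2.imread('pics/side0.png')[95:245,205:300]
r=lambda m:cv2.resize(m,None,fx=3.4,fy=3.4,interpolation=cv2.INTER_CUBIC)
a,b=r(a),r(b);c=np.zeros((max(len(a),len(b)),a.shape[1]+b.shape[1],3),np.uint8)
c[:len(a),:a.shape[1]]=a;c[:len(b),a.shape[1]:]=b;cv2.imwrite('pics/z0.png',c);print(c.shape,a.shape)
for n in('scene','side'):
    m=cv2.imread(f'pics/{n}0.png');h=cv2.cvtColor(m,cv2.COLOR_BGR2HSV)
    for nm,lo,hi in(('green',(60,80,40),(85,255,255)),('red',(0,200,120),(4,255,255))):
        k=cv2.inRange(h,lo,hi);N,l,s,ce=cv2.connectedComponentsWithStats(k)
        print(n,nm,[(s[i].tolist(),ce[i].round(1).tolist()) for i in range(1,N) if s[i,4]>60])
    for p in ((291,152),(291,165),(305,185)) if n=='scene' else ((226,152),(226,165),(200,165)): print(p,h[p[1],p[0]])
E
```

```text
(510, 799, 3) (408, 476, 3)
scene green [([222, 192, 29, 20, 339], [236.7, 203.0])]
scene red [([95, 202, 109, 85, 1179], [149.2, 243.3])]
(291, 152) [ 20 109 140]
(291, 165) [ 20 109 148]
(305, 185) [ 16 156 230]
side green [([228, 199, 31, 29, 507], [243.8, 214.5]), ([0, 346, 108, 38, 3200], [54.0, 367.6])]
side red [([193, 256, 119, 101, 1678], [249.6, 307.4])]
(226, 152) [ 18 122 111]
(226, 165) [ 18 115 167]
(200, 165) [ 14 170 189]
```

View pics/z0.png

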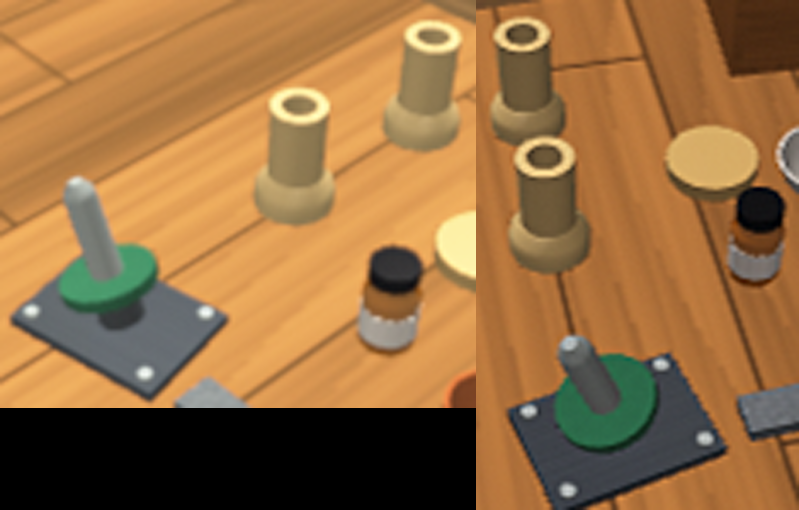

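```bash
python3 - <<'E'
from h import *
P=lambda n,s,t:print(n,*[x.round(4) if hasattr(x,'round') else x for x in tri('scene',s,'side',t)])
c=lambda x,y:(205+x/3.4-.35,120+y/3.4-.35); d=lambda x,y:(205+(x-476)/3.4-.35,95+y/3.4-.35)
P('near top',c(299,107),d(545,158));P('far top',c(432,37),d(522,34))
for n,p in(('scene',c(299,107)),('side',d(545,158))):print(onz(n,*p,.11).round(4))
for n,p in(('scene',c(432,37)),('side',d(522,34))):print(onz(n,*p,.11).round(4))
P('tip',c(77,182),d(569,341));P('disc',c(109,275),d(606,401))
# screws: scene left(31,311) right(206,313) front(145,373); side
for s,t in(((31,311),(528,411)),((206,313),(705,438)),((145,373),(568,490))):pass
for q in((528,411),(705,438),(568,490),(661,364)):print('side screw',onz('side',*d(*q),.014).round(4))
for q in((31,311),(206,313),(145,373)):print('scene screw',onz('scene',*c(*q),.014).round(4))
q=np.array([proj('side',p) for p in np.eye(3)[:1]*0])
for n in('scene','side'):
    h=cv2.cvtColor(cv2.imread(f'pics/{n}0.png'),cv2.COLOR_BGR2HSV);k=cv2.inRange(h,(0,200,120),(4,255,255))
    N,l,s,ce=cv2.connectedComponentsWithStats(k);k=(l==1+s[1:,4].argmax()).astype(np.uint8)
    hull=cv2.convexHull(np.argwhere(k)[:,::-1].astype(np.int32));a=cv2.approxPolyN(hull,4).reshape(-1,2)
    w=np.array([onz(n,*p,.062) for p in a]);print(n,a.tolist(),w.round(3).tolist(),w.mean(0).round(4),np.linalg.norm(w-np.roll(w,1,0),axis=1).round(3))
E
```

```text
near top [0.5592 0.1538 0.1058] 0.0001
far top [0.5666 0.3253 0.1071] 0.0006
[0.5631 0.1495 0.11  ]
[0.5586 0.1493 0.11  ]
[0.5695 0.3212 0.11  ]
[0.5662 0.3221 0.11  ]
tip [ 0.5391 -0.0771  0.1362] 0.001
disc [ 0.5667 -0.073   0.0505] 0.001
side screw [ 0.507  -0.0437  0.014 ]
side screw [ 0.6428 -0.1001  0.014 ]
side screw [ 0.5253 -0.1259  0.014 ]
side screw [ 0.625  -0.0183  0.014 ]
scene screw [ 0.5255 -0.1259  0.014 ]
scene screw [ 0.626  -0.0184  0.014 ]
scene screw [ 0.6429 -0.0999  0.014 ]
scene [[148, 287], [94, 237], [149, 201], [205, 241]] [[0.659, -0.401, 0.062], [0.438, -0.43, 0.062], [0.414, -0.261, 0.062], [0.636, -0.23, 0.062]] [ 0.5368 -0.3305  0.062 ] [0.173 0.223 0.171 0.224]
side [[213, 357], [192, 284], [281, 255], [312, 320]] [[0.433, -0.43, 0.062], [0.409, -0.259, 0.062], [0.631, -0.228, 0.062], [0.655, -0.399, 0.062]] [ 0.5319 -0.329   0.062 ] [0.225 0.172 0.224 0.173]
```

Emit:
play_rows --pt "0.07 -0.0876 0 0.235 1" --pt "0.07 -0.0876 0 0.235 1" --pt "0.07 -0.0876 0 0.235 1" --pt "0.07 -0.0876 0 0 1" --pt "0.07 -0.0876 0 0 1" --newtons 25

```text
time: 0.72
eef_pos: [0.3859, 0.3697, 0.231]
orientation: [-0.0, -0.099, 0.995, -0.0]
wrist_force: [0.9, 0.7, 0.3]
gripper_width: 0.0856
finger_force: 0.0
```

Emit:
play_rows --pt "0.07 -0.0876 0 0 1" --pt "0.07 -0.0876 0 0 1" --pt "0.07 -0.0876 0 0 1" --pt "0.07 -0.0876 0 0 1" --pt "0.0 0 0 0 1"

```text
time: 1.35
eef_pos: [0.5279, 0.1929, 0.231]
orientation: [0.001, -0.096, 0.995, -0.0]
wrist_force: [0.3, -0.2, -0.3]
gripper_width: 0.0855
finger_force: 0.0
```

```bash
python3 - <<'E'
from h import *
i=camera_info('wrist');cv2.imwrite('pics/w1.png',read_camera('wrist'));o=get_obs()
np.save('w1.npy',i,allow_pickle=True);print(o['eef_pos'],o['orientation'],i['fx'],ray('wrist',256,192,i))
print(proj('wrist',[.561,.1495,.11],i),proj('wrist',[.539,-.077,.1397],i),proj('wrist',[.568,.3217,.11],i))
E
```

```text
[0.52588443 0.19451031 0.2307886 ] [-5.15754620e-04 -9.72490964e-02  9.95259933e-01  1.17518550e-04] 308.43707493649157 (array([0.44614939, 0.17712577, 0.37380871]), array([ 0.31303285,  0.08040438, -0.94653366]))
[196.8834883  209.97068624] [-99.87501595 145.66591804] [373.22049531 248.37436207]
```

View pics/w1.png

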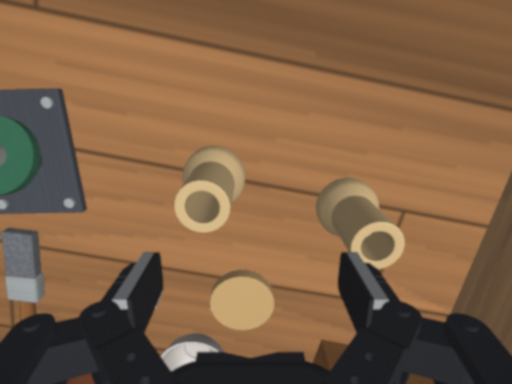

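```bash
python3 - <<'E'
from h import *
i=np.load('w1.npy',allow_pickle=True).item()
print(onz('w',203,206,.11,i),onz('w',378,245,.11,i))
for q in((46,102),(69,203),(3,204)):print(onz('w',*q,.014,i))
E
```

```text
[0.55602631 0.1544724  0.11      ] [0.56363086 0.32504095 0.11      ]
[ 0.50573683 -0.04453952  0.014     ]
[ 0.6240846  -0.01849588  0.014     ]
[ 0.64125611 -0.0994581   0.014     ]
```

Emit:
play_rows --pt "0.064 -0.08 0 0 1" --pt "0 0 -0.09 0 1" --pt "0 0 -0.09 0 1" --pt "0 0 -0.09 0 1" --pt "0 0 -0.07 0 1"

```text
time: 2.02
eef_pos: [0.555, 0.1576, 0.0594]
orientation: [-0.001, -0.1, 0.995, 0.0]
wrist_force: [0.5, 0.5, 0.3]
gripper_width: 0.0853
finger_force: 0.0
```

Emit:
play_rows --pt "0 0 0 0 1" --pt "0 0 0 0 -1" --pt "0 0 0 0 -1" --pt "0 0 0 0 -1" --pt "0 0 0 0 -1"

```text
time: 2.65
eef_pos: [0.5584, 0.1562, 0.0634]
orientation: [0.002, -0.099, 0.995, 0.0]
wrist_force: [-1.6, -1.4, 7.2]
gripper_width: 0.0514
finger_force: 26.2
```

Emit:
play_rows --pt "0 0 0.06 0 -1" --pt "0 0 0.125 0 -1" --pt "0 0 0.125 0 -1" --pt "0 -0.05 0 0 -1" --pt "0 -0.05 0 0 -1"

```text
time: 3.28
eef_pos: [0.5567, 0.1059, 0.2174]
orientation: [0.001, -0.1, 0.995, -0.0]
wrist_force: [-0.0, -0.1, -4.8]
gripper_width: 0.0511
finger_force: 27.8
```

Emit:
play_rows --pt "-0.01 -0.1 0 0 -1" --pt "0 -0.08 0 0 -1" --pt "0 0 0 0 -1" --pt "0 0 0 0 -1"

```text
time: 3.78
eef_pos: [0.5515, 0.0163, 0.2161]
orientation: [-0.001, -0.099, 0.995, 0.001]
wrist_force: [-0.1, 0.6, -4.1]
gripper_width: 0.0509
finger_force: 28.1
```

```bash
python3 - <<'E'
from h import *
i=camera_info('wrist');w=read_camera('wrist');o=get_obs()
np.save('w2.npy',i,allow_pickle=True);print(o['eef_pos'],o['orientation'],o['wrist_force'])
print(proj('w',[.540,-.078,.1397],i),proj('w',[.5665,-.073,.056],i))
s=read_camera('side')[60:260,150:330]
c=np.zeros((384,800,3),np.uint8);c[:,:512]=w;c[:320,512:]=cv2.resize(s,(288,320));cv2.imwrite('pics/w2.png',c)
E
```

```text
[0.55156612 0.01681683 0.21609509] [-4.72694517e-04 -9.92170705e-02  9.95065600e-01  4.49393599e-04] [-0.23467765  0.16290109 -4.13999142]
[125.76953949 164.70535113] [160.29501091 171.10465771]
```

View pics/w2.png

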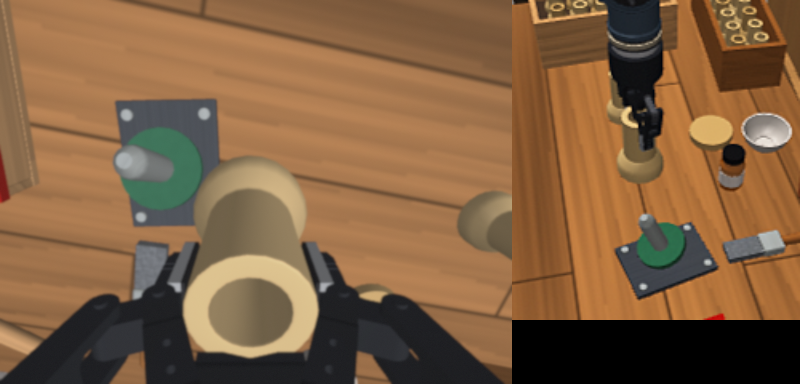

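```bash
python3 - <<'E'
from h import *
i=np.load('w2.npy',allow_pickle=True).item()
print(ray('w',256,192,i))
for z in(.26,.264,.268):print('top',onz('w',251,307,z,i), 'px diam',[np.linalg.norm(proj('w',[.55-.026*.98*0+ .026*(-.195),.0168+.026*.98,z],i)-proj('w',[.55+.026*.195,.0168-.026*.98,z],i))])
b=onz('w',193,200,.16,i);c=onz('w',306,200,.16,i);print('foot',(b+c)/2,np.linalg.norm(b-c))
print('foot top edge proj for centre=tcp',proj('w',[.5516-.038*.98,.0168-.038*.195,.158],i))
print('tip',onz('w',127,161,.1387,i),'seat',onz('w',160,168.5,.056,i))
E
```

```text
(array([4.70129088e-01, 1.39688483e-05, 3.59069531e-01]), array([ 0.31031515,  0.08330332, -0.94717763]))
top [0.54909803 0.01634986 0.26      ] px diam [np.float64(133.57349395877463)]
top [0.5459096  0.01569029 0.264     ] px diam [np.float64(137.93009719411754)]
top [0.54272118 0.01503071 0.268     ] px diam [np.float64(142.58047022296938)]
foot [0.54190643 0.01432451 0.16      ] 0.0776772183958663
foot top edge proj for centre=tcp [250.34249199 159.4288464 ]
tip [ 0.53735757 -0.07766961  0.1387    ] seat [ 0.56384402 -0.07357734  0.056     ]
```

Emit:
play_rows --pt "-0.008 -0.094 0 0 -1" --pt "-0.007 -0.093 0 0 -1" --pt "0 0 0 0 -1" --pt "0 0 -0.015 0 -1" --pt "0 0 -0.015 0 -1" --newtons 22

```text
time: 4.5
eef_pos: [0.5444, -0.0759, 0.2006]
orientation: [-0.0, -0.1, 0.995, 0.0]
wrist_force: [-0.2, 0.4, -4.3]
gripper_width: 0.051
finger_force: 28.2
```

Emit:
play_rows --pt "0 0 -0.012 0 -1" --pt "0 0 -0.012 0 -1" --pt "0 0 0 0 -1"

```text
time: 4.88
eef_pos: [0.5443, -0.077, 0.1886]
orientation: [-0.001, -0.099, 0.995, 0.0]
wrist_force: [-0.2, -0.4, -3.7]
gripper_width: 0.0509
finger_force: 28.2
```

Emit:
play_rows --pt "-0.012 -0.002 -0.006 0 -1" --pt "-0.012 -0.002 -0.004 0 -1" --pt "-0.012 -0.002 -0.003 0 -1"

```text
time: 5.25
eef_pos: [0.5274, -0.0807, 0.1834]
orientation: [0.001, -0.099, 0.995, -0.0]
wrist_force: [3.4, 1.1, -3.6]
gripper_width: 0.0506
finger_force: 23.4
```

Emit:
play_rows --pt "-0.01 -0.002 -0.003 0 -1" --pt "0 0 0 0 -1"

```text
time: 5.5
eef_pos: [0.5212, -0.0818, 0.1813]
orientation: [-0.0, -0.099, 0.995, -0.0]
wrist_force: [2.6, -1.1, -2.6]
gripper_width: 0.05
finger_force: 23.5
```

Emit:
play_rows --pt "0.004 0.001 -0.0133 0 -1" --pt "0.004 0.001 -0.0133 0 -1" --pt "0.004 0.001 -0.0133 0 -1"

```text
time: 5.88
eef_pos: [0.5278, -0.0801, 0.1607]
orientation: [-0.0, -0.099, 0.995, -0.0]
wrist_force: [0.9, -1.4, -2.3]
gripper_width: 0.0503
finger_force: 23.6
```

```bash
python3 - <<'E'
from h import *
a=read_camera('side')[140:250,180:300];b=read_camera('scene')[90:225,180:300]
cv2.imwrite('pics/t1.png',np.hstack([cv2.resize(x,(390,440),interpolation=2) for x in(a,b)]))
E
```

```text
(no output)
```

View pics/t1.png

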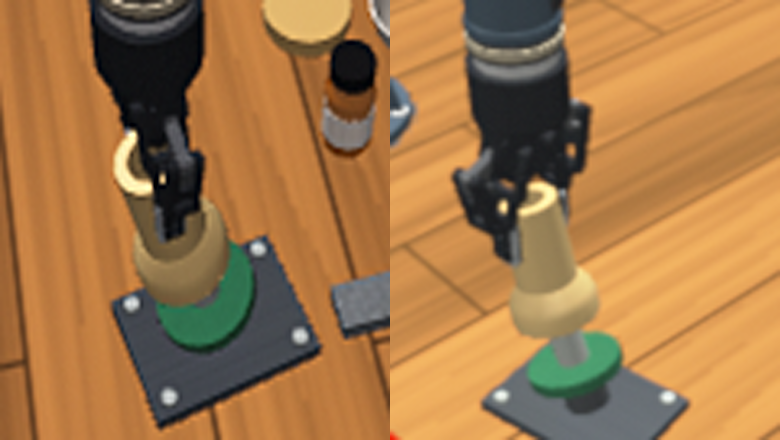

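Emit:
play_rows --pt "0.004 0.001 -0.0125 0 -1" --pt "0.004 0.001 -0.0125 0 -1" --pt "0.001 0 -0.004 0 -1" --pt "0.001 0 -0.004 0 -1"

```text
time: 6.48
eef_pos: [0.5328, -0.079, 0.1448]
orientation: [0.0, -0.099, 0.995, -0.0]
wrist_force: [1.1, -1.4, -2.6]
gripper_width: 0.0506
finger_force: 23.9
```

Emit:
play_rows --pt "0.001 0 -0.003 0 -1" --pt "0.001 0 -0.003 0 -1"

```text
time: 6.72
eef_pos: [0.5337, -0.0789, 0.1419]
orientation: [0.0, -0.099, 0.995, -0.0]
wrist_force: [0.9, -2.4, -1.9]
gripper_width: 0.0506
finger_force: 23.9
```

Emit:
play_rows --pt "0.001 0 -0.003 0 -1" --pt "0.001 0 -0.003 0 -1"

```text
time: 6.98
eef_pos: [0.5347, -0.0788, 0.1388]
orientation: [0.0, -0.099, 0.995, 0.0]
wrist_force: [1.5, -0.4, -2.5]
gripper_width: 0.0504
finger_force: 23.9
```

Emit:
play_rows --pt "0.001 0 -0.003 0 -1" --pt "0.001 0 -0.003 0 -1"

```text
time: 7.22
eef_pos: [0.5357, -0.0788, 0.1357]
orientation: [-0.0, -0.099, 0.995, 0.0]
wrist_force: [2.8, 0.0, -2.2]
gripper_width: 0.0502
finger_force: 23.9
```

Emit:
play_rows --pt "0.001 0 -0.003 0 -1" --pt "0.001 0 -0.003 0 -1"

```text
time: 7.48
eef_pos: [0.5366, -0.0788, 0.1327]
orientation: [-0.0, -0.099, 0.995, 0.0]
wrist_force: [1.6, 0.1, -2.0]
gripper_width: 0.0504
finger_force: 23.9
```

Emit:
play_rows --pt "0.002 0 -0.006 0 -1" --pt "0.002 0 -0.006 0 -1"

```text
time: 7.72
eef_pos: [0.5385, -0.0789, 0.1266]
orientation: [-0.0, -0.099, 0.995, 0.0]
wrist_force: [-0.2, -0.5, -1.8]
gripper_width: 0.0503
finger_force: 23.9
```

Emit:
play_rows --pt "0.002 0 -0.006 0 -1" --pt "0.002 0 -0.006 0 -1"

```text
time: 7.98
eef_pos: [0.5395, -0.079, 0.1208]
orientation: [-0.001, -0.099, 0.995, 0.0]
wrist_force: [-4.8, -2.2, 3.8]
gripper_width: 0.0509
finger_force: 24.2
```

Emit:
play_rows --pt "0.001 0 -0.003 0 -1" --pt "0.001 0 -0.003 0 -1"

```text
time: 8.22
eef_pos: [0.5397, -0.0789, 0.1183]
orientation: [-0.002, -0.1, 0.995, 0.0]
wrist_force: [-9.9, -2.8, 15.5]
gripper_width: 0.0501
finger_force: 25.2
```

Emit:
play_rows --pt "0 0 0.004 0 -1" --pt "0 0 0 0 0.2" --pt "0 0 0 0 1" --pt "0 0 0 0 1" --pt "0 0 0 0 1"

```text
time: 8.85
eef_pos: [0.542, -0.0789, 0.12]
orientation: [0.0, -0.099, 0.995, -0.0]
wrist_force: [0.0, -0.4, -0.5]
gripper_width: 0.0853
finger_force: 0.0
```

```bash
python3 - <<'E'
from h import *
o=get_obs();print(o['eef_pos'],o['wrist_force'],o['gripper_width'])
a=read_camera('side')[140:250,180:300];b=read_camera('scene')[120:255,180:300]
cv2.imwrite('pics/t2.png',np.hstack([cv2.resize(x,(390,440),interpolation=2) for x in(a,b)]))
E
```

```text
[ 0.54202796 -0.07887168  0.11998793] [ 0.03916539 -0.41278218 -0.45259272] 0.08525593013661638
```

View pics/t2.png

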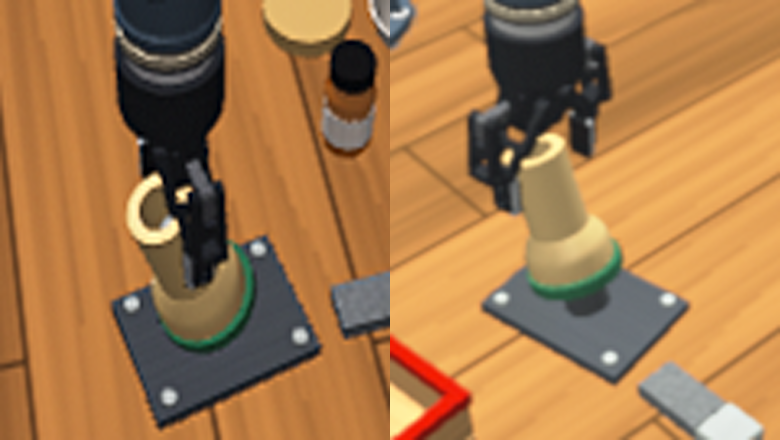

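Emit:
play_rows --pt "0 0 0.09 0 1" --pt "0 0 0.1 0 1" --pt "0 0 0.1 0 1" --pt "0.006 0.1 0 0 1" --pt "0.006 0.118 0 0 1"

```text
time: 9.57
eef_pos: [0.5484, 0.0302, 0.2661]
orientation: [0.001, -0.098, 0.995, -0.0]
wrist_force: [1.5, 0.9, -0.3]
gripper_width: 0.0859
finger_force: 0.0
```

Emit:
play_rows --pt "0.006 0.118 0 0 1" --pt "0.007 0.118 0 0 1" --pt "0.007 0.118 0 0 1" --pt "0.007 0.118 0 0 1" --pt "0.007 0.118 0 0 1"

```text
time: 10.2
eef_pos: [0.5645, 0.327, 0.2648]
orientation: [0.0, -0.099, 0.995, -0.0]
wrist_force: [1.5, -0.2, -0.2]
gripper_width: 0.0853
finger_force: 0.0
```

Emit:
play_rows --pt "0 0 0 0 1" --pt "0 0 0 0 1"

```text
time: 10.45
eef_pos: [0.5642, 0.3248, 0.2644]
orientation: [-0.001, -0.1, 0.995, -0.0]
wrist_force: [0.7, 0.3, -0.5]
gripper_width: 0.0854
finger_force: 0.0
```

Emit:
play_rows --pt "0.002 0 -0.1 0 1" --pt "0 0 -0.11 0 1" --pt "0 0 -0.11 0 1" --pt "0 0 -0.087 0 1" --pt "0 0 0 0 1"

```text
time: 11.08
eef_pos: [0.563, 0.3219, 0.0579]
orientation: [-0.005, -0.098, 0.995, -0.001]
wrist_force: [-0.3, 0.5, -0.1]
gripper_width: 0.0855
finger_force: 0.0
```

Emit:
play_rows --pt "0 0 0 0 -1" --pt "0 0 0 0 -1" --pt "0 0 0 0 -1" --pt "0 0 0 0 -1" --pt "0 0 0.06 0 -1"

```text
time: 11.7
eef_pos: [0.5638, 0.3244, 0.0903]
orientation: [-0.002, -0.099, 0.995, -0.001]
wrist_force: [-0.7, 0.3, -3.2]
gripper_width: 0.0515
finger_force: 24.6
```

Emit:
play_rows --pt "0 0 0.12 0 -1" --pt "0 0 0.12 0 -1" --pt "0 0 0.12 0 -1" --pt "0 0 0.08 0 -1" --pt "0 -0.05 0 0 -1"

```text
time: 12.32
eef_pos: [0.5671, 0.3016, 0.316]
orientation: [0.005, -0.101, 0.995, 0.001]
wrist_force: [0.1, 0.2, -3.1]
gripper_width: 0.0513
finger_force: 24.6
```

Emit:
play_rows --pt "-0.006 -0.11 0 0 -1" --pt "-0.006 -0.115 0 0 -1" --pt "-0.006 -0.115 0 0 -1" --pt "-0.006 -0.115 0 0 -1" --pt "-0.006 -0.115 0 0 -1"

```text
time: 12.95
eef_pos: [0.5481, 0.0126, 0.309]
orientation: [-0.002, -0.099, 0.995, 0.0]
wrist_force: [0.4, 0.2, -2.3]
gripper_width: 0.0511
finger_force: 24.7
```

Emit:
play_rows --pt "-0.006 -0.115 0 0 -1" --pt "-0.006 -0.115 0 0 -1" --pt "-0.006 -0.115 0 0 -1" --pt "-0.007 -0.115 0 0 -1" --pt "-0.007 -0.115 0 0 -1"

```text
time: 13.58
eef_pos: [0.532, -0.2739, 0.3088]
orientation: [-0.002, -0.099, 0.995, 0.002]
wrist_force: [1.0, 0.3, -2.8]
gripper_width: 0.0513
finger_force: 24.7
```

Emit:
play_rows --pt "-0.006 -0.11 0 0 -1" --pt "0 0 0 0 -1" --pt "0 0 -0.1 0 -1" --pt "0 0 -0.1 0 -1" --pt "0 0 0 0 -1"

```text
time: 14.2
eef_pos: [0.5271, -0.3236, 0.2055]
orientation: [-0.005, -0.099, 0.995, 0.006]
wrist_force: [-1.1, 0.8, -3.8]
gripper_width: 0.0513
finger_force: 25.1
```

```bash
python3 - <<'E'
from h import *
o=get_obs();print(o['eef_pos'],o['wrist_force'],o['gripper_width'])
w=read_camera('wrist');s=read_camera('side')[120:380,150:330]
c=np.zeros((416,800,3),np.uint8);c[:384,:512]=w;c[:,512:]=cv2.resize(s,(288,416));cv2.imwrite('pics/c1.png',c)
E
```

```text
[ 0.52706414 -0.32361086  0.20548298] [-1.11368145  0.82096439 -3.77541656] 0.05131678865458564
```

View pics/c1.png

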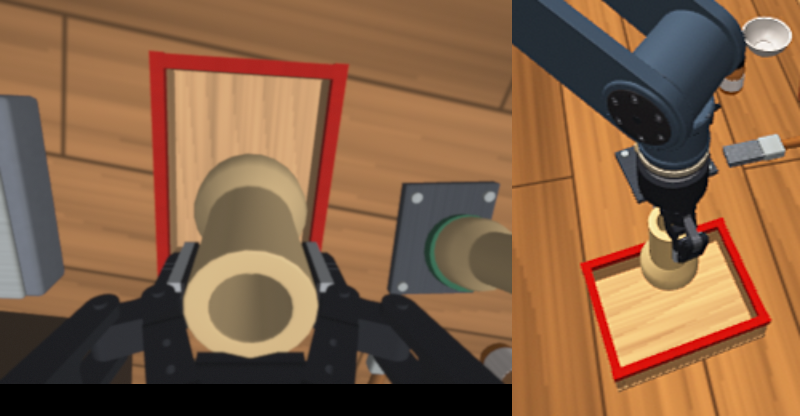

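Emit:
play_rows --pt "0.012 -0.012 -0.05 0 -1" --pt "0 0 -0.09 0 -1" --pt "0 0 -0.08 0 -1" --pt "0 0 -0.02 0 -1" --pt "0 0 0 0 -1"

```text
time: 14.92
eef_pos: [0.5388, -0.3343, 0.093]
orientation: [0.001, -0.099, 0.995, -0.001]
wrist_force: [-0.5, 0.2, -2.5]
gripper_width: 0.051
finger_force: 25.1
```

Emit:
play_rows --pt "0 0 -0.006 0 -1" --pt "0 0 -0.006 0 -1" --pt "0 0 0 0 -1"

```text
time: 15.3
eef_pos: [0.5378, -0.3336, 0.0859]
orientation: [0.0, -0.099, 0.995, -0.0]
wrist_force: [0.5, -0.2, -2.7]
gripper_width: 0.0513
finger_force: 25.1
```

Emit:
play_rows --pt "0 0 -0.01 0 -1" --pt "0 0 -0.008 0 -1" --pt "0 0 0 0 -1"

```text
time: 15.68
eef_pos: [0.5373, -0.3331, 0.0757]
orientation: [-0.0, -0.099, 0.995, 0.001]
wrist_force: [0.5, 0.4, -4.0]
gripper_width: 0.0514
finger_force: 25.1
```

Emit:
play_rows --pt "0 0 -0.004 0 -1" --pt "0 0 -0.004 0 -1" --pt "0 0 0 0 -1"

```text
time: 16.05
eef_pos: [0.5377, -0.3337, 0.0744]
orientation: [0.0, -0.099, 0.995, -0.0]
wrist_force: [-3.0, 2.0, 7.4]
gripper_width: 0.0514
finger_force: 25.9
```

Contact with the crate floor; release and retreat.

Emit:
play_rows --pt "0 0 0.002 0 0" --pt "0 0 0 0 1" --pt "0 0 0 0 1" --pt "0 0 0 0 1" --pt "0 0 0.05 0 1"

```text
time: 16.68
eef_pos: [0.5364, -0.3324, 0.0965]
orientation: [-0.002, -0.099, 0.995, 0.002]
wrist_force: [-0.1, 0.4, 0.4]
gripper_width: 0.0853
finger_force: 0.0
```

Emit:
play_rows --pt "0 0 0.11 0 1" --pt "0 0 0.11 0 1" --pt "0 0 0.11 0 1" --pt "-0.05 0 0 0 1" --pt "0 0 0 0 1"

```text
time: 17.3
eef_pos: [0.5117, -0.3332, 0.2641]
orientation: [0.0, -0.099, 0.995, -0.0]
wrist_force: [0.4, 0.2, -0.1]
gripper_width: 0.0849
finger_force: 0.0
```

```bash
python3 - <<'E'
from h import *
o=get_obs();print(o['eef_pos'],o['wrist_force'],o['gripper_width'])
s=read_camera('side')[130:370,180:380];b=read_camera('scene')[110:310,90:340]
c=np.zeros((480,800,3),np.uint8);c[:,:400]=cv2.resize(s,(400,480));c[:320,400:]=cv2.resize(b,(400,320));cv2.imwrite('pics/f.png',c)
E
```

```text
[ 0.51171156 -0.33323458  0.26408127] [ 0.40136413  0.19887429 -0.08620232] 0.08491543665506965
```

View pics/f.png

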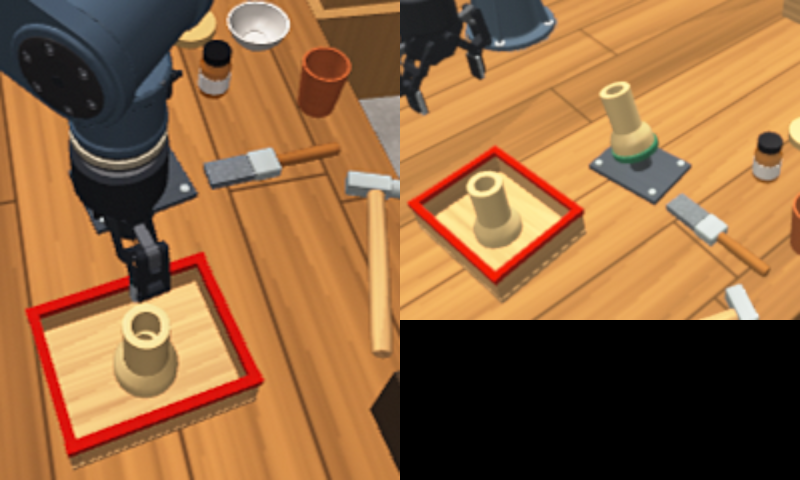

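The final picture shows the rejected sleeve standing upright inside the crate. The clear sleeve is fully seated on the green seat, and the jar and brush are where they were.

```bash
python3 -c "
from rig import *
print(sign_off())"
```

```text
the job is handed in; nothing more can be done
None
```

Job handed in: the first sleeve tried (nearer the pin) went fully home and stays on the pin; the other, untested on the pin and rejected by elimination, stands upright on the reject crate floor, with the jar and brush untouched.

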